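Set a marked colony under the picking needle and click the filter slide in

TASK

Grip the dish carrier by its blue fin, slide it flat over the dark stage until the red dot in the dish lies right below the tip of the fixed needle, and let go of it there. Then grip the green knob of the lamp's filter slide, slide it towards the white lamp head until you feel the ball click into the notch (neither short of it nor past it), and finish while still gripping the knob with the ball in the notch. Do not knock about the bottles, dishes, rack or centrifuge.

Things in the scene. Friction and masses are not known exactly. Their poses are not given: they have to be found in the camera images.
- carrier: loose aluminium dish carrier, 0.25 to 0.5 kg: plate 190 x 70 x 8 mm lying flat on the stage, origin at the centre of its underside, x along its length towards the dish, z up. On it a grip fin at x = -75 mm and a culture dish 58 mm across at x = +55 mm, its rim 20 mm above the underside. Slides by dry friction (1 to 5 N).
- fin (a point): centre of the top of the carrier's blue grip fin; the fin is upright, 34 mm long along the carrier's x, 14 mm thick along its y, and stands 34 mm above the plate; its top is 52 mm above the table. Nothing overhangs it.
- dot (a point): centre of the red dot, 10 mm across, on the cream jelly in the dish, on the carrier's x axis 135 mm from the fin, 25 mm above the table; the other, smaller spots are white
- needle_tip (a point): tip of the needle, pointing straight down, of the fixed picking stand; 34 mm above the table, 4 mm above the dish rim and 9 mm above the dot. Its holder hangs from a white arm 150 to 176 mm above the table that comes from the white post, which stands 62 mm from the tip along the stand's +x and 90 mm along its +y; 90 mm from the tip along the stand's -x is the middle of the dark stage plate.
- stand: fixed picking stand: dark stage plate 360 x 220 mm (x, y), 10 mm thick, lying on the table, origin at the centre of its underside; its x points away from the robot; a white post stands on its far left corner
- rail: fixed aluminium rail of the filter slide, 54 x 250 mm, the slide's bar in it 30 mm wide with its top 30 mm above the table; origin at the centre of the underside, y along the rail; the slide moves along the rail's -y (towards the lamp head and away from the stand)
- slide: filter slide: steel bar 30 mm wide, 205 long, origin on its underside below the knob, axes as the rail's; moves only along the rail's y, 100 mm in all. Starts within 15 mm of its +y end stop; the notch comes 25 to 75 mm on (differs each time), the far stop 25 to 60 mm later. Drags with 2 to 6 N; the drag falls to nothing as the ball drops in, and the notch lets go at 8 to 12 N.
- knob (a point): centre of the top of the green upright square knob on the slide, 16 x 16 mm, sides along the rail's x and y; it stands 34 mm above the bar; its top is 64 mm above the table
- notch (a point): middle of the notch, 12 mm wide, in the +x side of the slide's bar, 60 mm ahead of the knob (towards the lamp head), 22 mm above the table; a white line across the bar's top marks it. It moves with the slide.
- click (a point): fixed point on the bar's +x side where the ball bears, axes as the rail's; the notch must come here; let go within 1 mm, the ball settles it. The ball sits in a grey plunger block (28 x 26 mm, 36 high, white line on its top at the ball) beside the rail, with a red tail on its outer side that moves in as the ball drops.
- ball (a joint): how far the sprung ball (16 mm across) has come in, m: 0 to 0.0005 while it rubs on the plain side of the bar, 0.0020 fully in the notch
- lamp_head: fixed white lamp head astride the rail, 110 x 80 mm, 79 mm high, origin at the centre of its underside; the plunger block is 90 mm from it along its +y (towards the knob)
- bottle_blue: bystander: blue media bottle with white cap, 70 mm across, 140 high; origin at the centre of its underside
- bottle_amber: bystander: amber bottle with white cap, 60 mm across, 120 high; origin at the centre of its underside
- dish_stack: bystander: stack of three closed culture dishes, 60 mm across, 44 high; origin at the centre of its underside
- tube_rack: bystander: orange tube rack, 80 x 190 mm, 57 high with its coloured tube caps; origin at the centre of its underside
- centrifuge: bystander: white mini centrifuge with red domed lid, 150 mm across, 115 high; origin at the centre of its underside
Not all that is in view belongs to the job. Leave any purple look-alike of the lamp_head alone.

How it is judged (in metres and radians):
On the way, in this order (a step that is already met when the one before it is completed fails the run):
1. the red dot is right below the needle tip, the carrier lying flat, still and let go (horizontal distance between dot and needle_tip below 0.005 m and linear speed of carrier below 0.01 m/s and height (world z) of carrier below 0.013 m and angle between carrier's own z axis and vertical below 0.05 rad and contact force between the fingers and carrier below 0.2 N), for 0.2 s.
2. the slide is in its notch with the knob gripped (y of notch in the frame of click between -0.002 and 0.002 m and value of joint ball above 0.0007 m and linear speed of slide below 0.01 m/s and contact force between the fingers and slide above 1.5 N), for 0.3 s.
At the end, for the whole second after the job is handed in: The red dot is within 5 mm (seen from above) of the needle tip, the carrier flat on the stage, still and not touched by the fingers; the slide's notch is within 2 mm of the ball, the ball dropped in by more than 0.7 mm, the slide still, and the fingers grip the knob with more than 1.5 N (all of step 1 and all of step 2); the arm keeps its last pose, push and grip.
It fails at once if the carrier is lifted more than 12 mm off the stage or tipped instead of slid (height (world z) of carrier above 0.022 m or angle between carrier's own z axis and vertical above 0.2 rad).
It fails at once if a bystander is moved by more than 30 mm (distance of any of bottle_blue, bottle_amber, dish_stack, tube_rack, centrifuge from where it was at the start of the episode above 0.03 m).
It also fails if it takes over 58 s, if anything falls off the work surface, if the arm or the gripper's body presses on something with over 40 N, if the wrist force passes 120 N, or if a joint passes its speed limit or range.

ROBOT

A 6-joint arm with a two-finger parallel gripper is mounted at the origin on the work surface. World frame = base frame: x ahead of the robot, y to its left, z up, the work surface at z = 0. Lengths are in m, angles in degrees, forces in N, time in s.
With the tool pointing down it reaches from about 0.275 to 0.725 m from the base axis. Payload 15.9 kg.
Tool frame: the origin (TCP) lies at the very end of the fingers, on their centre line; the grasp point (between the pads) lies 19 mm behind it; z points along the fingers, y is the line along which they close (so a half turn about z gives the same grasp; the last joint's range is limited). The gripper opens to 85 mm and grips with 20 to 120 N. Pads are 22 mm wide; open, the fingers measure 114 mm over their backs; the gripper's body (76 mm by 85 mm) begins 54 mm behind the grasp point. The pads swing forward as they close: fully open they stand 13 mm farther back than shut.
Start: joints at [-67.208, 12.198, -1.971, 75.831, 0, 90], TCP at [0.194, -0.461, 0.231] pointing down, gripper open.
Joint ranges: [-170.91, 170.91], [-42.67, 98.43], [-65.05, 77.54], [-120.47, 116.71], [-90, 82.35], [-180, 180]. Speed limits (degrees/s): [108.29, 108.29, 136.94, 147.25, 180, 180].

INTERFACE

Orientations are given as [roll, pitch, yaw] about the fixed x, y, z axes, in that order (R = Rz(yaw) Ry(pitch) Rx(roll)).
In Python, from cell import readout, optics, close_job gives the robot as it stands. The module is installed in compiled form; this text tells all that it offers.
- The arm moves only by the tool apply_moves, never from a script. Its arguments are lists of equal length, an entry for each row: "hand": the finger opening in cm, from 0 to 8.54; "xyz": the shift along the tool's x, y, z in cm, a list of three; "roll": the turn about the tool's z in rad. In form: {"hand": [hand, ...], "xyz": [[tx, ty, tz], ...], "roll": [roll, ...]}. A call has 1 to 8 rows; each row shifts and turns the commanded pose from where the row before left it, along the tool's axes as they then stand; what a row does not reach is not made up. A row lasts 1/8 s, in which the tool goes at most 62.5 mm and 10.7 degrees, less where a joint would pass 70% of its speed; a pose out of reach is approached as far as the arm can. A call with a gripper value outside its range is refused whole. The fingers move at their own pace and stop on an object; "grip_force" is the grip in N (left out, the last holds). Time passes only in rows, so rows that do not move let the fingers close. It gives the time, the measured TCP pose, the force, the opening and the grip force at its end, in the units of the state.
- readout.state(): the state, without advancing time (a new reading comes with each control period).
- optics.camera(name): name is "scene" or "top" or "wrist"; returns a dict with "img" (384x512x3 uint8, red, green, blue), "fovy" (degrees; the focal length in pixels is half the picture's height over the tangent of half this angle, whatever the lens; pixels are square), "cx", "cy" (the principal point, pixels), "k1" (the pictures are not rectified: a ray, as slopes to the right and down, at radius r is drawn at 1 + k1 r^2 times it, then the intrinsics apply), "eye" and "attitude" of the camera in the world. Camera axes: x right, y up, looking along -z (the intrinsics and any distortion apply to the point x, -y, -z); pixel columns grow to the right and rows downward; lengths in m; the calibration is good to about 2 mm. A picture is of the moment at which its call begins. There is no depth.
- close_job(): hands the job in; it is judged then, once.
The state is a dict: "time_s": time; "joints": joint angles; "qd": joint speeds; "joint_torque": joint torques, N m; "tcp_pos": TCP position; "tcp_rot": TCP orientation; "ft_force": force on the tool from outside, world axes, zero at the start; "torque": the same for the moment, N m; "gripper_width": finger opening in m; "grasp_force": force on a finger pad.
Only numpy, scipy, OpenCV 4.12 (cv2) and the standard library are available. Lean on these libraries where they do the work, as an engineer would, in place of code of your own. Each camera call takes 0.05 s, during which the arm holds its last target. There are 200 camera calls.

## Working session

There is one attempt and no reset: what is moved stays moved. The work goes in short steps, Python scripts to look and compute and a tool call to move; the robot and the scene stay as the last step left them, time stands still between calls to the robot, and variables do not carry over. Pictures are saved under pics/ and viewed, at most 10 in all, crops included, and the job is handed in when it is done.

Besides the shell and the picture viewer there is one more tool, called after "Emit:" by a JSON object that holds its "op" and its "data", one argument or row to a line. apply_moves: Moves the arm, as the interface text tells. Its arguments: {"type":"object","properties":{"hand":{"type":"array","items":{"type":"number"}},"xyz":{"type":"array","items":{"type":"array","items":{"type":"number"}}},"roll":{"type":"array","items":{"type":"number"}},"grip_force":{"type":"number"}},"required":["hand","xyz","roll"]}

```bash
mkdir -p pics
cat > h.py <<'E'
import numpy as np, cv2, json
from scipy.spatial.transform import Rotation as R
from cell import readout, optics
def snap(name,fn):
    c=optics.camera(name); cv2.imwrite('pics/'+fn+'.png',c['img'][:,:,::-1]); d={k:(np.array(v).tolist()) for k,v in c.items() if k!='img'}
    json.dump(d,open('pics/'+fn+'.json','w')); return c
def rot(a):
    a=np.array(a,float)
    if a.shape==(3,3): return a
    return R.from_euler('xyz',a,degrees=True).as_matrix() if a.size==3 else R.from_quat(a).as_matrix()
def px2w(fn,u,v,z):
    c=json.load(open('pics/'+fn+'.json')); f=192/np.tan(np.radians(c['fovy']/2))
    K=np.array([[f,0,c['cx']],[0,f,c['cy']],[0,0,1]]); d=((u-c['cx'])/f,(v-c['cy'])/f)
    x,y=d
    for _ in range(30):
        s=1+c['k1']*(x*x+y*y); x,y=d[0]/s,d[1]/s
    r=rot(c['attitude'])@np.array([x,-y,-1]); e=np.array(c['eye']); return e+r*(z-e[2])/r[2]
E
python3 - <<'E'
from h import *
for n in('scene','top','wrist'):
    c=snap(n,n+'0'); print({k:v for k,v in c.items() if k!='img'})
print(readout.state())
a=[cv2.imread(f'pics/{n}0.png') for n in('top','scene')]
cv2.imwrite('pics/t.png',cv2.resize(a[0],(800,600),interpolation=cv2.INTER_CUBIC))
E
```

```text
{'fovy': 45.40429236899597, 'cx': 256.5357088527826, 'cy': 190.13869310992172, 'k1': -0.06022112800223189, 'eye': array([ 1.42161279, -0.46700586,  1.23801292]), 'attitude': array([ 3.94399672e+01, -5.69515987e-03,  6.26738208e+01])}
{'fovy': 51.13015016452078, 'cx': 249.60914120612466, 'cy': 189.96449555605727, 'k1': -0.025429545847920662, 'eye': array([ 0.43297075, -0.01467221,  1.25633367]), 'attitude': array([ 6.14172844e+00, -2.28797565e-02, -8.89732981e+01])}
{'fovy': 68.38522861690372, 'cx': 252.11653169342875, 'cy': 186.29720441817858, 'k1': 0.006341342847904372, 'eye': array([ 0.26547459, -0.42944572,  0.37455025]), 'attitude': array([-18.03211139,   0.16035306, -67.1992649 ])}
{'time_s': 0.15, 'joints': array([-6.72065581e+01,  1.22189777e+01, -1.99787243e+00,  7.58300723e+01,
       -4.10839316e-04,  8.99998949e+01]), 'qd': array([-0.01805892, -0.08705942,  0.20908471, -0.085295  ,  0.17245715,
        0.07509151]), 'joint_torque': array([-2.25857584e-03, -6.86408043e+01,  4.87245798e+01,  1.29917570e-02,
       -3.63707668e-04,  2.27906065e-05]), 'tcp_pos': array([ 0.19360967, -0.46073266,  0.23093877]), 'tcp_rot': array([-1.79953078e+02,  4.10753092e-04,  2.27935474e+01]), 'ft_force': array([-0.26087378,  0.19500144,  0.01216394]), 'torque': array([-0.00267798,  0.03454125,  0.01186338]), 'grasp_force': 0.0, 'gripper_width': 0.08557853262656706}
```

View pics/t.png

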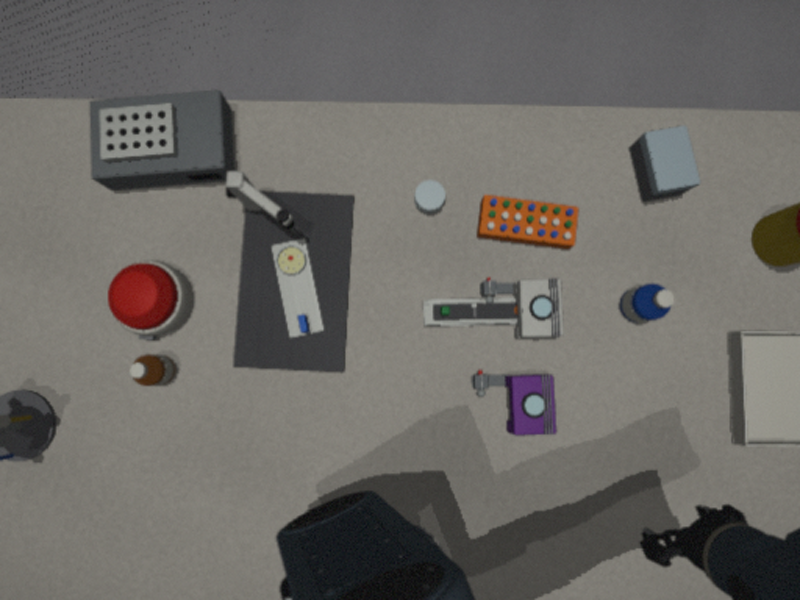

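View pics/scene0.png

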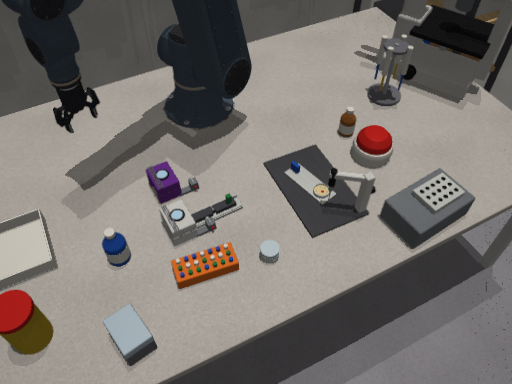

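The top view shows the stage at (295,280), the carrier's blue fin at (304,323) and the dot near (291,261) in the enlarged picture. The green knob is at (445,311) and the lamp head at (540,308). I'll enlarge the important parts.

Run:
```python
from h import *
a=cv2.imread('pics/top0.png')
A=cv2.resize(a[110:240,140:240],None,fx=4.6,fy=4.6,interpolation=cv2.INTER_CUBIC)
B=cv2.resize(a[170:225,265:365],None,fx=3.4,fy=3.4,interpolation=cv2.INTER_CUBIC)
o=np.zeros((600,800,3),np.uint8);o[:A.shape[0],:A.shape[1]]=A;o[:B.shape[0],460:460+B.shape[1]]=B
b=cv2.imread('pics/scene0.png')[150:235,300:385];B=cv2.resize(b,None,fx=4,fy=4,interpolation=cv2.INTER_CUBIC);o[200:200+B.shape[0],460:800]=B
cv2.imwrite('pics/c1.png',o)
```

```text
(no output)
```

View pics/c1.png

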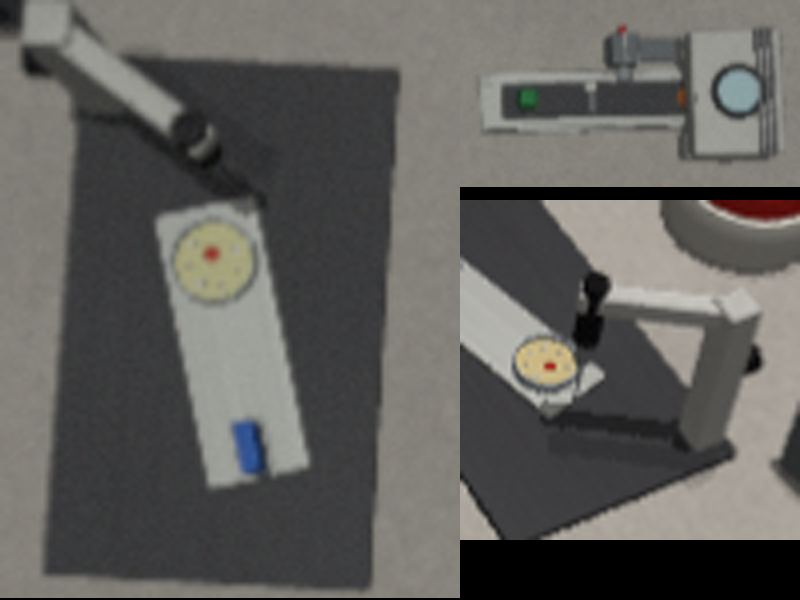

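Crop A: stage corners are far right (398,70), near right (370,588) and near left (45,573). The dot is at (211,254) and the fin top about (247,447). Crop B: the knob is at (528,98), the rail's left end at (482,103), and the plunger block at (622,48) with its red tail on top.

Run:
```python
from h import *
A=lambda u,v,z:px2w('top0',140+(u+.5)/4.6-.5,110+(v+.5)/4.6-.5,z)
B=lambda u,v,z:px2w('top0',265+(u-460+.5)/3.4-.5,170+(v+.5)/3.4-.5,z)
fr,nr,nl=A(398,70,.01),A(370,588,.01),A(45,573,.01)
print('stage',fr,nr,nl,np.linalg.norm(fr-nr),np.linalg.norm(nl-nr))
ex=(fr-nr)/np.linalg.norm(fr-nr);ey=np.array([-ex[1],ex[0],0]);print('yaw',np.degrees(np.arctan2(ex[1],ex[0])))
c=(fr+nl)/2;n=c+.09*ex;print('centre',c,'needle',n, 'post',n+.062*ex+.09*ey)
d=A(211,254,.025);f=A(247,445,.052);print('dot',d,'fin',f,np.linalg.norm((d-f)[:2]),np.degrees(np.arctan2(*(d-f)[1::-1])))
print('knob',B(528,98,.064),'block',B(622,48,.036),'railend',B(482,76,.02),B(485,130,.02),'lampcorners',B(692,33,.079),B(690,157,.079),B(778,30,.079),B(780,157,.079),'mark',B(591,98,.03))
# needle tip predicted in images? line at holder
```

```text
stage [0.77410217 0.06564298 0.01      ] [0.41814822 0.07579943 0.01      ] [0.42403791 0.29460347 0.01      ] 0.35609882521620473 0.21888329609305407
yaw -1.634380228581105
centre [0.59907004 0.18012322 0.01      ] needle [0.68903343 0.17755629 0.01      ] post [0.75357513 0.26575135 0.01      ]
dot [0.64046192 0.18794879 0.025     ] fin [0.50998387 0.15551733 0.052     ] 0.13444820869913943 13.958495207553153
knob [ 0.53763165 -0.11776495  0.064     ] block [ 0.58683509 -0.20457746  0.036     ] railend [ 0.56085253 -0.0794909   0.02      ] [ 0.5116704  -0.08281516  0.02      ] lampcorners [ 0.59568796 -0.25894228  0.079     ] [ 0.4877163  -0.25677023  0.079     ] [ 0.59970383 -0.33414472  0.079     ] [ 0.48905261 -0.33468016  0.079     ] mark [ 0.54163032 -0.1775674   0.03      ]
```

Emit:
{"op": "apply_moves", "data": {
  "hand": [8.5,8.5,8.5,8.5,8.5,8.5,8.5,8.5],
  "xyz": [
    [4.4,-3.7,0],
    [4.4,-3.7,0],
    [4.4,-3.7,0],
    [4.4,-3.7,0],
    [4.4,-3.7,0],
    [4.4,-3.7,0],
    [4.4,-3.7,0],
    [4.4,-3.7,0]
  ],
  "roll": [0,0,0,0,0,0,0,0],
  "grip_force": 30
}}

```text
time_s: 1.15
tcp_pos: [0.404, -0.0498, 0.2313]
tcp_rot: [180.0, -0.0, 22.8]
ft_force: [0.7, -1.6, -0.1]
gripper_width: 0.0849
grasp_force: 0.0
```

Run:
```python
from h import *
s=readout.state();print(s['joints'].round(1),s['tcp_pos'],s['tcp_rot'])
```

```text
[ -7.    1.3 -14.5  74.3  -0.  150.2] [ 0.40399493 -0.04980787  0.23133642] [ 1.79989295e+02 -1.13116636e-02  2.27962693e+01]
```

Emit:
{"op": "apply_moves", "data": {
  "hand": [8.5,8.5,8.5,8.5,8.5,8.5,8.5,8.5],
  "xyz": [
    [0,0,0],
    [0,0,0],
    [0,0,0],
    [0,0,0],
    [0,0,0],
    [0,0,0],
    [0,0,0],
    [0,0,0]
  ],
  "roll": [-0.185,-0.185,-0.185,-0.185,-0.185,-0.185,-0.185,-0.185]
}}

```text
time_s: 2.15
tcp_pos: [0.4034, -0.0517, 0.2312]
tcp_rot: [-180.0, -0.0, 107.9]
ft_force: [0.3, 0.4, -0.2]
gripper_width: 0.0852
grasp_force: 0.0
```

Emit:
{"op": "apply_moves", "data": {
  "hand": [8.5,8.5,8.5,8.5,8.5,8.5,8.5,8.5],
  "xyz": [
    [0,0,0],
    [0,0,0],
    [0,0,0],
    [0,0,0],
    [0,0,0],
    [0,0,0],
    [0,0,0],
    [0,0,0]
  ],
  "roll": [-0.185,-0.185,-0.185,-0.185,-0.185,-0.185,-0.185,-0.185]
}}

```text
time_s: 3.15
tcp_pos: [0.4034, -0.0517, 0.2312]
tcp_rot: [180.0, -0.0, -167.3]
ft_force: [-0.1, 0.1, -0.2]
gripper_width: 0.0851
grasp_force: 0.0
```

Emit:
{"op": "apply_moves", "data": {
  "hand": [8.5,8.5,8.5,8.5,8.5,8.5],
  "xyz": [
    [-3.8,4.3,0],
    [-3.8,4.3,0],
    [-3.8,4.3,0],
    [-3.8,4.3,0],
    [0,0,6],
    [0,0,0]
  ],
  "roll": [0,0,0,0,0,0]
}}

```text
time_s: 3.9
tcp_pos: [0.512, 0.1484, 0.1675]
tcp_rot: [-180.0, -0.5, -167.6]
ft_force: [-0.2, -0.2, 0.8]
gripper_width: 0.0851
grasp_force: 0.0
```

Run:
```python
from h import *
s=readout.state();print(s['joints'].round(1),s['tcp_pos'],s['tcp_rot'])
snap('wrist','w1');snap('top','t1');snap('scene','s1')
o=np.zeros((600,800,3),np.uint8)
o[:384,:512]=cv2.imread('pics/w1.png')
a=cv2.imread('pics/s1.png')[140:235,300:395];o[:285,515:800]=cv2.resize(a,None,fx=3,fy=3,interpolation=cv2.INTER_CUBIC)
a=cv2.imread('pics/t1.png')[110:210,150:245];o[285:585,515:800]=cv2.resize(a,None,fx=3,fy=3,interpolation=cv2.INTER_CUBIC)
cv2.imwrite('pics/c2.png',o)
```

```text
[16.2 17.6 -4.1 68.8 -0.   3.7] [0.51202258 0.14844322 0.16747473] [-179.96490812   -0.48475197 -167.56146461]
```

View pics/c2.png

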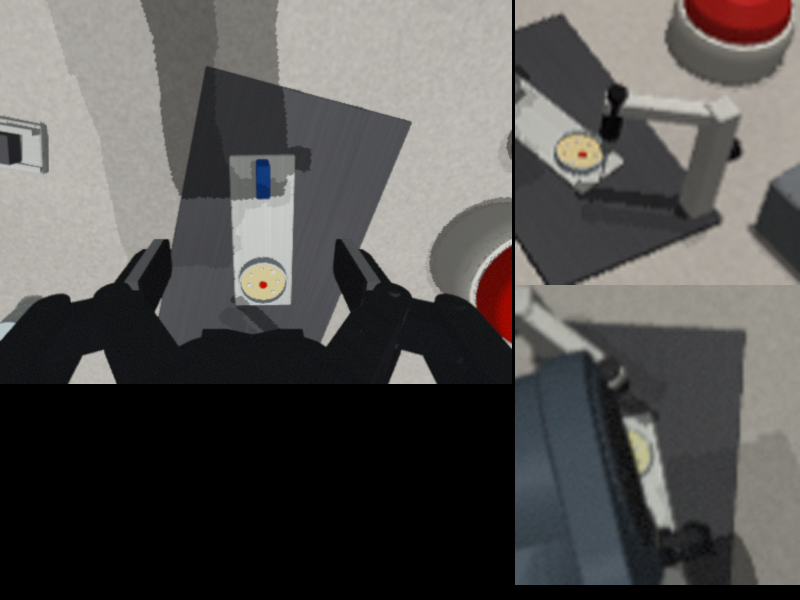

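The wrist picture shows the fin at about (263,178), along the picture's vertical, and the red dot at (263,285). The plate edges run near-vertically at columns 230 to 295.

Run:
```python
from h import *
c=json.load(open('pics/w1.json'));print(c['eye'],c['attitude'])
im=cv2.imread('pics/w1.png').astype(int);b,g,r=im[...,0],im[...,1],im[...,2]
m=((b>g+45)&(b>r+45));m[:,:200]=0;m[:,330:]=0;v,u=np.nonzero(m);print('fin',u.min(),u.max(),v.min(),v.max(),u.mean(),v.mean())
m=((r>140)&(g<90)&(b<90));m[:,330:]=0;v2,u2=np.nonzero(m);print('dot',u2.mean(),v2.mean(),len(u2))
d=px2w('w1',u2.mean(),v2.mean(),.025);print('dot',d)
for vv in(v.min(),v.max(),v.mean()):print(vv,px2w('w1',u.mean(),vv,.052),px2w('w1',u.mean(),vv,.018))
f=px2w('w1',u.mean(),v.mean(),.052);print(np.linalg.norm((d-f)[:2]),np.degrees(np.arctan2(*(d-f)[1::-1])))
for p in((231,156),(295,155),(234,303),(291,303)):print('plate',px2w('w1',*p,.018))
for p in((207,66),(411,122)):print('stage near',px2w('w1',*p,.01))
```

```text
[0.4349849495549712, 0.13252138186448734, 0.31180038237352137] [-17.373496093437833, -0.053449358512068834, 102.4483526816436]
fin 256 269 160 197 262.72131147540983 178.67008196721312
dot 262.77142857142854 284.42857142857144 35
dot [0.63949986 0.19094842 0.025     ]
160 [0.48698506 0.1544136  0.052     ] [0.4937903  0.15727863 0.018     ]
197 [0.52275614 0.1627319  0.052     ] [0.53424272 0.16668554 0.018     ]
178.67008196721312 [0.50467114 0.15852665 0.052     ] [0.51379095 0.16192995 0.018     ]
0.13867211559846185 13.520996267486765
plate [0.49681059 0.12366166 0.018     ]
plate [0.48125563 0.18925011 0.018     ]
plate [0.67873374 0.16343157 0.018     ]
plate [0.66342055 0.23298142 0.018     ]
stage near [0.41532111 0.08290332 0.01      ]
stage near [0.42284831 0.29982149 0.01      ]
```

Emit:
{"op": "apply_moves", "data": {
  "hand": [8.5,8.5,8.5,8.5,8.5,8.5,8.5],
  "xyz": [
    [0.5,1.0,0],
    [0,0,3],
    [0,0,3],
    [0,0,3],
    [0,0,2],
    [0,0,0],
    [0,0,0]
  ],
  "roll": [-0.023,0,0,0,0,0,0]
}}

```text
time_s: 4.92
tcp_pos: [0.5088, 0.158, 0.0629]
tcp_rot: [180.0, 0.1, -166.3]
ft_force: [-0.4, 0.3, -0.9]
gripper_width: 0.085
grasp_force: 0.0
```

Run:
```python
from h import *
s=readout.state();print(s['joints'].round(1),s['tcp_pos'],s['tcp_rot'])
snap('wrist','w2');snap('top','t2')
im=cv2.imread('pics/w2.png').astype(int);b,g,r=im[...,0],im[...,1],im[...,2]
m=((b>g+45)&(b>r+45));v,u=np.nonzero(m);print('fin',u.min(),u.max(),v.min(),v.max(),len(u))
for vv in(v.min(),v.max(),v.mean()):print(vv,px2w('w2',u.mean(),vv,.052),px2w('w2',u.mean(),vv,.018))
# subpixel dot in first top image, holder cap
a=cv2.imread('pics/top0.png').astype(float);w=np.clip(a[155:175,176:196,2]-a[155:175,176:196,1]-60,0,None);V,U=np.mgrid[155:175,176:196];print('dot px',(w*U).sum()/w.sum(),(w*V).sum()/w.sum(),px2w('top0',(w*U).sum()/w.sum(),(w*V).sum()/w.sum(),.025))
g=cv2.cvtColor(cv2.imread('pics/top0.png'),cv2.COLOR_BGR2GRAY).astype(float)
def edge(p,q,n):  # points across line p->q, subpixel gradient peak
    p,q=np.array(p,float),np.array(q,float);d=(q-p)/np.linalg.norm(q-p);nn=np.array([-d[1],d[0]]);P=[]
    for t in np.linspace(0,1,n):
        c=p+t*(q-p);s=np.arange(-4,4.01,.25);x=c[0]+s*nn[0];y=c[1]+s*nn[1]
        val=cv2.remap(g.astype(np.float32),x.astype(np.float32)[None],y.astype(np.float32)[None],1)[0];gr=abs(np.gradient(val));gr[gr<gr.max()*.4]=0
        P.append(c+(s*gr).sum()/gr.sum()*nn)
    return np.array([px2w('top0',*k,.01)[:2] for k in P])
cv=lambda u,v:(140+(u+.5)/4.6-.5,110+(v+.5)/4.6-.5)
L={}
for n,(p,q) in dict(right=((396,100),(372,560)),left=((70,150),(47,550)),near=((70,574),(345,587)),far=((230,64),(380,69))).items():
    P=edge(cv(*p),cv(*q),25);vx,vy,x0,y0=cv2.fitLine(P.astype(np.float32),cv2.DIST_HUBER,0,.001,.001).ravel();L[n]=np.cross([x0,y0,1],[x0+vx,y0+vy,1]);print(n,np.degrees(np.arctan(vy/vx)))
X=lambda a,b:(lambda k:k[:2]/k[2])(np.cross(L[a],L[b]))
C=np.array([X('near','left'),X('near','right'),X('far','right'),X('far','left')]);print(C, [np.linalg.norm(C[i]-C[i-1]) for i in range(4)]);c=C.mean(0)
ex=C[2]-C[1]+C[3]-C[0];ex/=np.linalg.norm(ex);print('needle',c+.09*ex,c,ex)
print('holder cap',px2w('top0',*cv(197,135),.18))
```

```text
[ 17.3  21.2 -15.   53.7   0.    3.5] [0.50882559 0.15802405 0.06291233] [ 1.79988913e+02  1.17346605e-01 -1.66272327e+02]
fin 242 263 192 256 1367
192 [0.48272651 0.15304279 0.052     ] [0.49416444 0.15593702 0.018     ]
256 [0.52379565 0.16309207 0.052     ] [0.54427526 0.16819872 0.018     ]
224.25896122896853 [0.5026445  0.15791657 0.052     ] [0.51846753 0.1618838  0.018     ]
dot px 185.56962025316454 164.63291139240508 [0.64107484 0.18768607 0.025     ]
right -1.6753157
left -1.8723116
near 87.96393
far 88.30901
[[0.42335734 0.296791  ]
 [0.41550156 0.07581876]
 [0.77541577 0.06529195]
 [0.78190401 0.28507024]] [np.float64(0.35873818628554793), np.float64(0.22111183686274946), np.float64(0.36006811742901623), np.float64(0.21987403829900526)]
needle [0.68900155 0.17795742] [0.59904467 0.18074299] [ 0.99952091 -0.03095077]
holder cap [0.68589532 0.17335092 0.18      ]
```

Emit:
{"op": "apply_moves", "data": {
  "hand": [8.5,8.5,8.5,1.0,1.0,1.0,1.0,1.0],
  "xyz": [
    [0,0,2],
    [0,0,1.8],
    [0,0,0],
    [0,0,0],
    [0,0,0],
    [0,0,0],
    [0,0,0],
    [0,0,0]
  ],
  "roll": [0,0,0,0,0,0,0,0]
}}

```text
time_s: 6.02
tcp_pos: [0.5082, 0.1577, 0.0236]
tcp_rot: [180.0, 0.0, -166.3]
ft_force: [-1.4, 0.5, 6.0]
gripper_width: 0.014
grasp_force: 30.2
```

Emit:
{"op": "apply_moves", "data": {
  "hand": [1.0,1.0,1.0,1.0,1.0,1.0,1.0,1.0],
  "xyz": [
    [-0.64,-0.3,0],
    [-0.64,-0.3,0],
    [-0.64,-0.3,0],
    [-0.64,-0.3,0],
    [-0.64,-0.3,0],
    [-0.64,-0.3,0],
    [-0.6,-0.28,0],
    [0,0,0]
  ],
  "roll": [0,0,0,0,0,0,0,0]
}}

```text
time_s: 7.02
tcp_pos: [0.5563, 0.1481, 0.0236]
tcp_rot: [180.0, 0.0, -166.3]
ft_force: [-1.7, 0.5, 7.1]
gripper_width: 0.0138
grasp_force: 30.4
```

Run:
```python
from h import *
s=readout.state();print(s['tcp_pos'],s['tcp_rot'],s['ft_force'])
snap('wrist','w3');snap('top','t3');snap('scene','s3')
o=np.zeros((600,800,3),np.uint8)
o[:384,:512]=cv2.imread('pics/w3.png')
a=cv2.imread('pics/s3.png')[150:220,310:380];o[:280,515:795]=cv2.resize(a,None,fx=4,fy=4,interpolation=cv2.INTER_CUBIC)
a=cv2.imread('pics/t3.png')[120:190,160:231];o[300:580,515:799]=cv2.resize(a,None,fx=4,fy=4,interpolation=cv2.INTER_CUBIC)
cv2.imwrite('pics/c3.png',o)
```

```text
[0.5562894  0.14805913 0.02363464] [ 1.79977121e+02  5.49549661e-03 -1.66283047e+02] [-1.67321698  0.46855915  7.08175128]
```

View pics/c3.png

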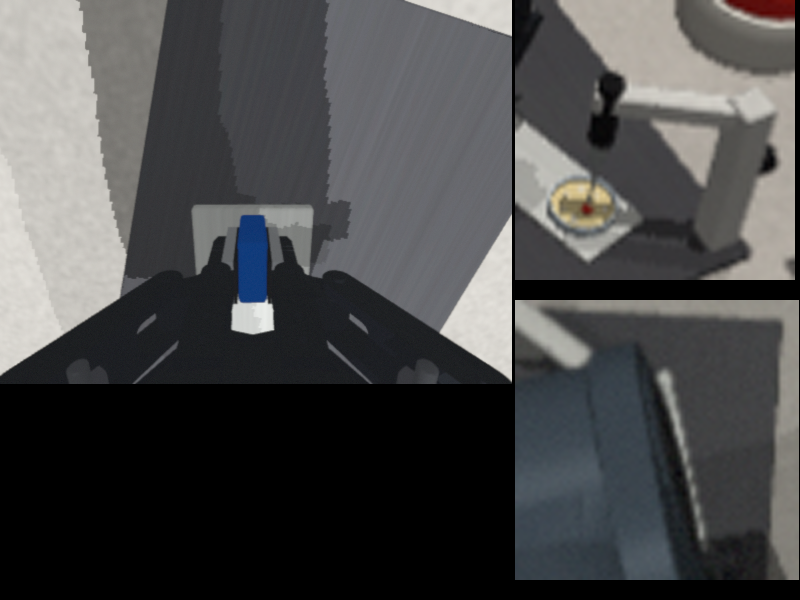

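The wrist view shows the fin gripped and the plate flat. In the scene crop the needle's tip comes down just at the red dot, around (587,208). I'll enlarge that.

Run:
```python
from h import *
a=cv2.imread('pics/s3.png')[178:212,312:346];cv2.imwrite('pics/c4.png',cv2.resize(a,None,fx=16,fy=16,interpolation=cv2.INTER_NEAREST))
c=json.load(open('pics/s3.json'))
def proj(P):
    f=192/np.tan(np.radians(c['fovy']/2));q=rot(c['attitude']).T@(np.array(P)-c['eye']);x,y=q[0]/-q[2],-q[1]/-q[2];s=1+c['k1']*(x*x+y*y);return np.array([c['cx']+f*x*s,c['cy']+f*y*s])
for n,P in dict(dot=[.689,.178,.025],tip=[.689,.178,.034],dotx5=[.694,.178,.025],doty5=[.689,.183,.025],up=[.689,.178,.06]).items():
    p=proj(P);print(n,p,(p-[312,178]+.5)*16)
```

```text
dot [327.0158808  201.84059644] [248.25409277 389.44954308]
tip [327.33584503 200.18278396] [253.37352042 362.92454335]
dotx5 [327.82750371 202.88543099] [261.24005935 406.16689592]
doty5 [328.26768955 201.30151672] [268.28303286 380.82426748]
up [328.27602738 195.3078954 ] [268.41643801 284.92632638]
```

View pics/c4.png

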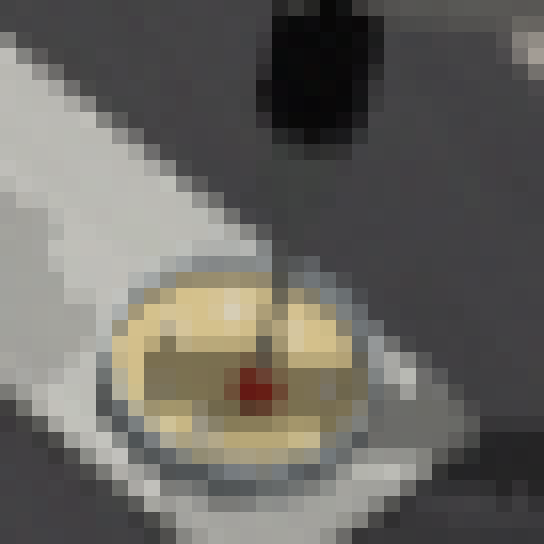

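The dot is at (256,390) and the needle ends at about (262,366). For a tip right above the dot I expected it at (261,363), so they are aligned to 1–2 mm. Release and lift.

Emit:
{"op": "apply_moves", "data": {
  "hand": [3,5,8.5,8.5,8.5,8.5,8.5,8.5],
  "xyz": [
    [0,0,0],
    [0,0,0],
    [0,0,0],
    [0,0,0],
    [0,0,-2],
    [0,0,-4],
    [0,0,-6],
    [0,0,-6]
  ],
  "roll": [0,0,0,0,0,0,0,0]
}}

```text
time_s: 8.18
tcp_pos: [0.5557, 0.1478, 0.2051]
tcp_rot: [-180.0, -0.0, -166.3]
ft_force: [1.1, 0.2, -0.1]
gripper_width: 0.0847
grasp_force: 0.0
```

Emit:
{"op": "apply_moves", "data": {
  "hand": [8.5,8.5,8.5,8.5,8.5,8.5,8.5,8.5],
  "xyz": [
    [3,-5,0],
    [0,-6,0],
    [0,-6,0],
    [0,-6,0],
    [0,-3,0],
    [0,0,0],
    [0,0,0],
    [0,0,0]
  ],
  "roll": [0,0,0,0,0,0,0,0]
}}

```text
time_s: 9.18
tcp_pos: [0.5885, -0.1107, 0.2035]
tcp_rot: [180.0, 0.0, -166.2]
ft_force: [1.0, -0.0, 0.3]
gripper_width: 0.0848
grasp_force: 0.0
```

Run:
```python
from h import *
s=readout.state();print(s['joints'].round(1),s['tcp_pos'],s['tcp_rot'])
for n in('wrist','top','scene'):snap(n,n[0]+'5')
a=cv2.imread('pics/t5.png').astype(float);sl=np.s_[125:180,165:205]
w=np.clip(a[sl][...,2]-a[sl][...,1]-40,0,None);V,U=np.mgrid[sl];print('dot',w.sum(),px2w('t5',(w*U).sum()/w.sum(),(w*V).sum()/w.sum(),.025))
o=np.zeros((600,800,3),np.uint8);o[:384,:512]=cv2.imread('pics/w5.png')
a=cv2.imread('pics/s5.png')[178:212,312:346];o[:272,515:787]=cv2.resize(a,None,fx=8,fy=8,interpolation=cv2.INTER_NEAREST)
a=cv2.imread('pics/t5.png')[110:190,150:221];o[280:600,515:799]=cv2.resize(a,None,fx=4,fy=4,interpolation=cv2.INTER_CUBIC)
a=cv2.imread('pics/t5.png')[170:225,265:365];o[386:600,:389]=cv2.resize(a,(389,214),interpolation=cv2.INTER_CUBIC)
cv2.imwrite('pics/c5.png',o)
```

```text
[-10.7  24.4  11.   76.5   0.  -24.4] [ 0.58849637 -0.11071221  0.20345656] [ 1.79994916e+02  6.26248805e-03 -1.66221784e+02]
dot 36.0 [0.68910067 0.17823778 0.025     ]
```

View pics/c5.png

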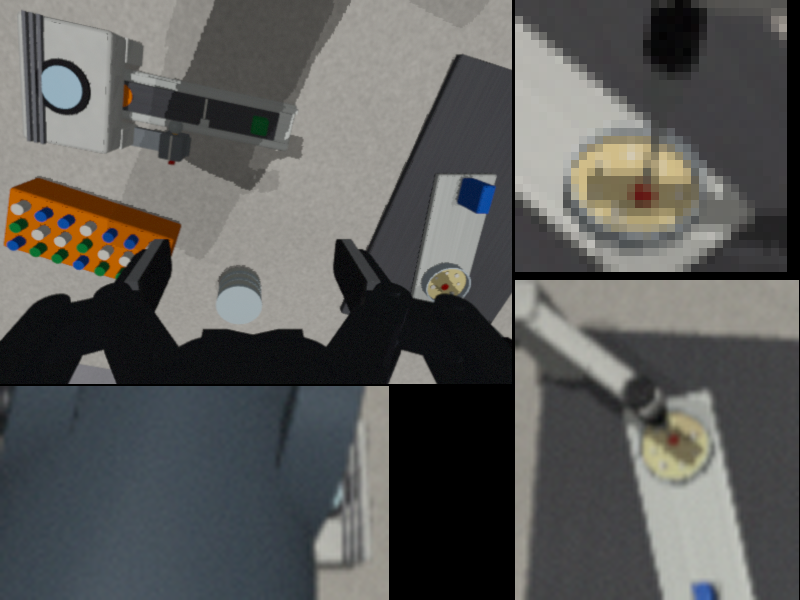

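The scene and top crops show the needle on the dot, with the dot at (0.689,0.178). The wrist view shows the knob top at (260,126), the block at (174,146), and the rail running from (290,135) to (130,90).

Run:
```python
from h import *
im=cv2.imread('pics/w5.png').astype(int);b,g,r=im[...,0],im[...,1],im[...,2]
m=((g>r+25)&(g>b+10));m[:,:230]=0;m[:90]=0;m[150:]=0;m[:,300:]=0;v,u=np.nonzero(m);print('knob',u.min(),u.max(),v.min(),v.max(),u.mean(),v.mean())
print(px2w('w5',u.mean(),v.mean(),.064))
gr=cv2.cvtColor(cv2.imread('pics/w5.png'),cv2.COLOR_BGR2GRAY)
cv2.imwrite('pics/c6.png',cv2.resize(cv2.imread('pics/w5.png')[60:190,100:310],None,fx=3.8,fy=3.8,interpolation=cv2.INTER_CUBIC))
```

```text
knob 251 268 116 135 259.270462633452 125.55871886120997
[ 0.53656121 -0.11473162  0.064     ]
```

View pics/c6.png

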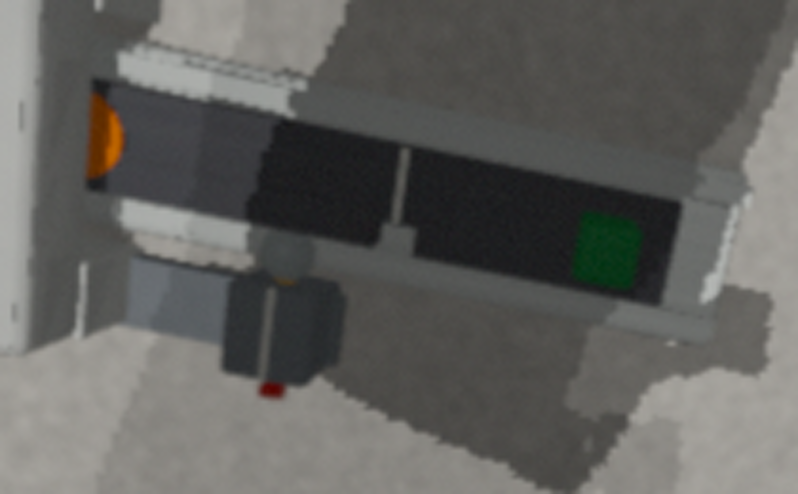

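In this crop (×3.8) the notch's white line runs (404,148)-(398,225) and the block's line (271,290)-(264,378). The bar edges are top (105,82)-(682,202) and bottom (250,223)-(660,302), and the knob centre is (607,250).

Run:
```python
from h import *
W=lambda u,v,z:px2w('w5',100+(u+.5)/3.8-.5,60+(v+.5)/3.8-.5,z)[:2]
a,b=W(105,82,.03),W(682,202,.03);c,d=W(250,223,.03),W(660,302,.03)
for p,q in((a,b),(c,d)):k=q-p;print('rail y dir yaw',np.degrees(np.arctan2(k[1],k[0]))-90)
k=b-a;k/=np.linalg.norm(k)
n1=(W(404,148,.03)+W(398,225,.03))/2;bl=W(267,334,.036);kn=W(607,250,.064)
print('width',np.cross(k,c-a),'knob',kn,'notch',n1,'click',bl)
print('along: knob-notch',(kn-n1)@k,'notch-click',(n1-bl)@k, 'knob off bar centre',np.cross(k,kn-a))
n1=W(398,228,.03);print((n1-bl)@k)
```

```text
rail y dir yaw 2.4946978712333276
rail y dir yaw 2.9668340637181387
width -0.030062143725147802 knob [ 0.53640931 -0.11467071] notch [ 0.53638343 -0.17430882] click [ 0.58584681 -0.20351565]
along: knob-notch 0.05958045972707865 notch-click 0.0313321341124412 knob off bar centre -0.014243732638755967
0.032152970577900675<stdin>:7: DeprecationWarning: Arrays of 2-dimensional vectors are deprecated. Use arrays of 3-dimensional vectors instead. (deprecated in NumPy 2.0)
<stdin>:8: DeprecationWarning: Arrays of 2-dimensional vectors are deprecated. Use arrays of 3-dimensional vectors instead. (deprecated in NumPy 2.0)
```

Emit:
{"op": "apply_moves", "data": {
  "hand": [8.5,8.5,8.5,8.5,8.5,8.5,8.5],
  "xyz": [
    [0,0,0],
    [0,0,0],
    [5.2,-0.3,0],
    [0,0,5],
    [0,0,5],
    [0,0,2],
    [0,0,0]
  ],
  "roll": [0.096,0.096,0,0,0,0,0],
  "grip_force": 40
}}

```text
time_s: 10.2
tcp_pos: [0.5358, -0.1167, 0.0823]
tcp_rot: [180.0, -0.1, -177.3]
ft_force: [0.6, 0.8, -0.2]
gripper_width: 0.0851
grasp_force: 0.0
```

Run:
```python
from h import *
snap('wrist','w7')
s=readout.state();print(s['joints'].round(1),s['tcp_pos'],s['tcp_rot'])
im=cv2.imread('pics/w7.png').astype(int);b,g,r=im[...,0],im[...,1],im[...,2]
m=((g>r+25)&(g>b+10));v,u=np.nonzero(m);print('knob',len(u),u.min(),u.max(),v.min(),v.max())
print(px2w('w7',(u.min()+u.max())/2,v.max(),.064),px2w('w7',(u.min()+u.max())/2,v.min(),.03))
```

```text
[-12.3  22.  -10.4  57.5  -0.  -15. ] [ 0.53672382 -0.11693898  0.08359233] [ 1.79996312e+02 -2.11833890e-02 -1.77268731e+02]
knob 909 242 266 203 241
[ 0.54458138 -0.11402983  0.064     ] [ 0.5316087  -0.11439595  0.03      ]
```

Emit:
{"op": "apply_moves", "data": {
  "hand": [8.5,8.5,8.5,1.0,1.0,1.0,1.0,1.0],
  "xyz": [
    [0,0.2,2.5],
    [0,0,2.1],
    [0,0,0],
    [0,0,0],
    [0,0,0],
    [0,0,0],
    [0,0,0],
    [0,0,0]
  ],
  "roll": [0,0,0,0,0,0,0,0]
}}

```text
time_s: 11.25
tcp_pos: [0.5369, -0.1154, 0.0377]
tcp_rot: [-180.0, 0.0, -177.3]
ft_force: [-1.3, -0.1, 6.0]
gripper_width: 0.0151
grasp_force: 41.8
```

Emit:
{"op": "apply_moves", "data": {
  "hand": [1,1,1,1,1,1,1,1],
  "xyz": [
    [0,-0.4,0],
    [0,-0.4,0],
    [0,-0.4,0],
    [0,-0.4,0],
    [0,-0.4,0],
    [0,-0.4,0],
    [0,0,0],
    [0,0,0]
  ],
  "roll": [0,0,0,0,0,0,0,0]
}}

```text
time_s: 12.25
tcp_pos: [0.5379, -0.14, 0.0378]
tcp_rot: [-179.9, 0.0, -177.3]
ft_force: [-3.3, -5.5, 6.0]
gripper_width: 0.0152
grasp_force: 41.8
```

Emit:
{"op": "apply_moves", "data": {
  "hand": [1,1],
  "xyz": [
    [0,-0.1,0],
    [0,-0.1,0]
  ],
  "roll": [0,0]
}}

```text
time_s: 12.5
tcp_pos: [0.5379, -0.1408, 0.0377]
tcp_rot: [179.9, 0.0, -177.3]
ft_force: [-3.5, 5.2, 7.8]
gripper_width: 0.0152
grasp_force: 42.2
```

Emit:
{"op": "apply_moves", "data": {
  "hand": [1,1],
  "xyz": [
    [0,-0.1,0],
    [0,-0.1,0]
  ],
  "roll": [0,0]
}}

```text
time_s: 12.75
tcp_pos: [0.538, -0.1429, 0.0377]
tcp_rot: [180.0, 0.0, -177.3]
ft_force: [-3.4, 2.5, 7.9]
gripper_width: 0.0152
grasp_force: 42.1
```

Emit:
{"op": "apply_moves", "data": {
  "hand": [1,1],
  "xyz": [
    [0,-0.1,0],
    [0,0,0]
  ],
  "roll": [0,0]
}}

```text
time_s: 13.0
tcp_pos: [0.5381, -0.1445, 0.0377]
tcp_rot: [-180.0, 0.0, -177.3]
ft_force: [-2.4, -1.7, 6.9]
gripper_width: 0.0151
grasp_force: 41.9
```

Emit:
{"op": "apply_moves", "data": {
  "hand": [1,1],
  "xyz": [
    [0,-0.1,0],
    [0,0,0]
  ],
  "roll": [0,0]
}}

```text
time_s: 13.25
tcp_pos: [0.5382, -0.1454, 0.0377]
tcp_rot: [-180.0, 0.0, -177.3]
ft_force: [-2.0, -0.3, 6.6]
gripper_width: 0.015
grasp_force: 42.0
```

Emit:
{"op": "apply_moves", "data": {
  "hand": [1,1],
  "xyz": [
    [0,-0.1,0],
    [0,0,0]
  ],
  "roll": [0,0]
}}

```text
time_s: 13.5
tcp_pos: [0.5382, -0.1464, 0.0378]
tcp_rot: [-180.0, 0.0, -177.3]
ft_force: [-2.5, -0.7, 7.1]
gripper_width: 0.0153
grasp_force: 42.0
```

Run:
```python
from h import *
snap('wrist','w8');print(readout.state()['ft_force'],readout.state()['tcp_pos'])
a=cv2.imread('pics/w8.png');print(a.shape)
o=np.zeros((600,800,3),np.uint8);o[:]=cv2.resize(a[90:300,0:280],(800,600),interpolation=cv2.INTER_CUBIC);cv2.imwrite('pics/c8.png',o)
```

```text
[-2.41492522 -0.09706354  6.35348333] [ 0.53822326 -0.14635697  0.03777172]
(384, 512, 3)
```

View pics/c8.png

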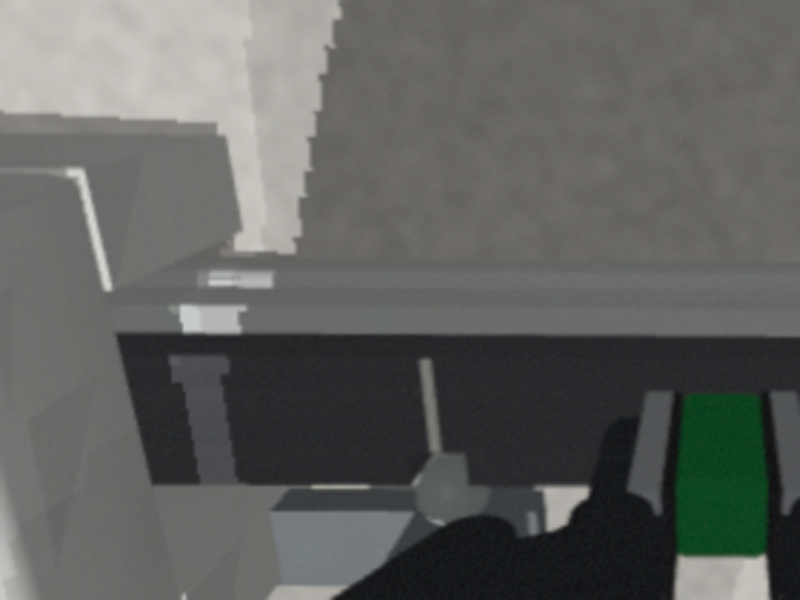

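The notch line runs (426,360)-(438,452) and the ball shows at about (452,490), so the notch is at the ball. I'll check the offset with the calibration.

Run:
```python
from h import *
W=lambda u,v,z:px2w('w8',(u+.5)*.35-.5,90+(v+.5)*.35-.5,z)[:2]
k=np.array([-np.sin(np.radians(2.75)),np.cos(np.radians(2.75))])
l1,l2=W(426,362,.03),W(437,450,.03)
for u in(452,):
    for z in(.022,.027,.030):b=W(u,490,z);print(z,b,(l1-b)@k,(l2-b)@k)
s=cv2.imread('pics/w8.png')
snap('scene','s8');snap('top','t8')
A=cv2.resize(cv2.imread('pics/s8.png')[185:250,170:250],None,fx=5,fy=5,interpolation=cv2.INTER_CUBIC)
B=cv2.resize(cv2.imread('pics/t8.png')[170:225,290:350],None,fx=5,fy=5,interpolation=cv2.INTER_CUBIC)
C=cv2.resize(cv2.imread('pics/scene0.png')[185:250,170:250],None,fx=5,fy=5,interpolation=cv2.INTER_CUBIC)
o=np.zeros((600,800,3),np.uint8);o[:325,:400]=A;o[:325,400:]=C;o[325:600,:300]=B;cv2.imwrite('pics/c9.png',o)
```

```text
0.022 [ 0.56319159 -0.20520603] 0.0008311459881649984 0.0008818917697028092
0.027 [ 0.55989833 -0.20345214] -0.001078733573968289 -0.0010279877924304782
0.03 [ 0.55792237 -0.2023998 ] -0.002224661311248264 -0.0021739155297104532
```

View pics/c9.png

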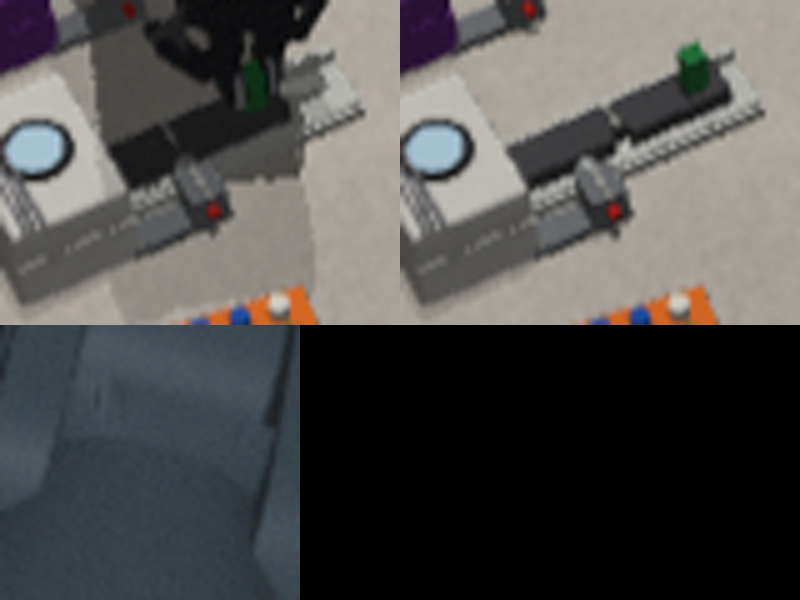

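Emit:
{"op": "apply_moves", "data": {
  "hand": [1,1,1],
  "xyz": [
    [0,-0.06,0],
    [0,0,0],
    [0,0,0]
  ],
  "roll": [0,0,0]
}}

```text
time_s: 14.02
tcp_pos: [0.5382, -0.1469, 0.0377]
tcp_rot: [-180.0, 0.0, -177.3]
ft_force: [-3.3, 0.9, 5.9]
gripper_width: 0.0153
grasp_force: 42.0
```

Emit:
{"op": "apply_moves", "data": {
  "hand": [1,1,1],
  "xyz": [
    [0,-0.05,0],
    [0,0,0],
    [0,0,0]
  ],
  "roll": [0,0,0]
}}

```text
time_s: 14.4
tcp_pos: [0.5382, -0.1474, 0.0377]
tcp_rot: [-180.0, 0.0, -177.3]
ft_force: [-3.7, -0.7, 7.6]
gripper_width: 0.015
grasp_force: 42.0
```

```bash
cat > p.py <<'E'
from h import *
F=[]
for i in range(5):
    c=optics.camera('wrist');F.append(readout.state()['ft_force'])
print(np.mean(F,0).round(2),np.std(F,0).round(2),readout.state()['tcp_pos'].round(5))
g=cv2.cvtColor(c['img'],cv2.COLOR_RGB2GRAY);import time
cv2.imwrite('pics/p_%d.png'%int(time.time()),c['img'][:,:,::-1])
print('line row230',g[230,140:165].tolist())
print('ball row261',g[261,138:178].tolist())
E
python3 p.py
python3 - <<'E'
import cv2
g=cv2.cvtColor(cv2.imread('pics/w8.png'),6);print(g[230,140:165].tolist(),g[261,138:178].tolist())
E
```

```text
[-2.81  0.11  7.32] [0.8  0.38 0.32] [ 0.53823 -0.1474   0.03774]
line row230 [40, 41, 39, 42, 43, 42, 42, 50, 91, 115, 118, 114, 90, 48, 42, 41, 43, 42, 41, 42, 40, 40, 42, 42, 41]
ball row261 [73, 72, 72, 72, 70, 72, 74, 74, 77, 83, 88, 91, 92, 92, 93, 92, 93, 94, 97, 96, 98, 98, 94, 92, 92, 90, 90, 88, 89, 87, 86, 85, 85, 82, 79, 69, 61, 61, 60, 63]
[40, 42, 42, 42, 39, 40, 41, 50, 90, 116, 118, 114, 89, 51, 41, 41, 41, 42, 42, 41, 40, 41, 42, 41, 39] [71, 72, 74, 74, 73, 74, 73, 82, 87, 89, 90, 92, 92, 92, 94, 93, 96, 98, 99, 97, 95, 93, 91, 90, 89, 89, 87, 87, 85, 85, 84, 83, 82, 73, 63, 62, 60, 60, 59, 63]
```

Emit:
{"op": "apply_moves", "data": {
  "hand": [1,1,1],
  "xyz": [
    [0,-0.05,0],
    [0,0,0],
    [0,0,0]
  ],
  "roll": [0,0,0]
}}

```text
time_s: 15.02
tcp_pos: [0.5383, -0.1479, 0.0378]
tcp_rot: [-180.0, 0.0, -177.3]
ft_force: [-2.4, -0.2, 8.0]
gripper_width: 0.0155
grasp_force: 42.0
```

```bash
python3 p.py
```

```text
[-2.74  0.54  7.3 ] [0.41 0.5  0.15] [ 0.53826 -0.14787  0.03775]
line row230 [43, 39, 40, 40, 44, 40, 40, 51, 89, 115, 118, 115, 91, 49, 39, 41, 42, 39, 40, 41, 41, 41, 41, 40, 42]
ball row261 [71, 72, 74, 72, 73, 73, 72, 75, 74, 76, 83, 87, 90, 91, 91, 92, 93, 92, 95, 96, 99, 98, 96, 93, 93, 92, 89, 89, 88, 88, 85, 86, 85, 84, 83, 77, 67, 61, 62, 60]
```

Emit:
{"op": "apply_moves", "data": {
  "hand": [1,1,1],
  "xyz": [
    [0,-0.05,0],
    [0,0,0],
    [0,0,0]
  ],
  "roll": [0,0,0]
}}

```text
time_s: 15.65
tcp_pos: [0.5383, -0.1483, 0.0378]
tcp_rot: [180.0, 0.0, -177.3]
ft_force: [-2.6, 0.4, 7.4]
gripper_width: 0.0151
grasp_force: 42.1
```

```bash
python3 p.py
```

```text
[-3.06  1.58  7.49] [0.38 0.28 0.47] [ 0.53826 -0.14827  0.03776]
line row230 [42, 40, 39, 41, 42, 42, 42, 51, 88, 115, 119, 110, 82, 46, 39, 40, 41, 40, 40, 39, 41, 41, 43, 42, 41]
ball row261 [72, 72, 72, 72, 72, 73, 72, 75, 75, 77, 82, 87, 90, 92, 93, 93, 93, 93, 94, 95, 97, 99, 98, 96, 93, 92, 90, 90, 88, 87, 87, 86, 86, 86, 83, 81, 73, 63, 59, 64]
```

Emit:
{"op": "apply_moves", "data": {
  "hand": [1,1,1],
  "xyz": [
    [0,-0.05,0],
    [0,0,0],
    [0,0,0]
  ],
  "roll": [0,0,0]
}}

```text
time_s: 16.27
tcp_pos: [0.5383, -0.1486, 0.0377]
tcp_rot: [180.0, 0.0, -177.3]
ft_force: [-2.9, 2.1, 8.0]
gripper_width: 0.0151
grasp_force: 42.1
```

```bash
python3 p.py
```

```text
[-2.85  2.88  7.54] [0.38 0.68 0.28] [ 0.53829 -0.14856  0.03777]
line row230 [40, 42, 40, 40, 42, 42, 39, 49, 90, 115, 118, 109, 82, 48, 40, 43, 39, 41, 41, 43, 40, 41, 41, 41, 41]
ball row261 [72, 74, 71, 71, 73, 73, 73, 75, 75, 76, 75, 83, 89, 90, 92, 93, 93, 92, 92, 96, 96, 98, 98, 96, 93, 92, 91, 90, 89, 88, 86, 86, 85, 85, 84, 84, 77, 68, 63, 59]
```

Emit:
{"op": "apply_moves", "data": {
  "hand": [1,1,1,1,1,1],
  "xyz": [
    [0,0.1,0],
    [0,0.1,0],
    [0,0.1,0],
    [0,0.05,0],
    [0,0,0],
    [0,0,0]
  ],
  "roll": [0,0,0,0,0,0]
}}

```text
time_s: 17.27
tcp_pos: [0.5382, -0.1455, 0.0378]
tcp_rot: [-180.0, 0.0, -177.3]
ft_force: [-3.2, 0.6, 7.0]
gripper_width: 0.0154
grasp_force: 42.0
```

```bash
python3 p.py
```

```text
[-2.57 -0.4   7.02] [0.49 0.2  0.15] [ 0.53819 -0.14548  0.03778]
line row230 [43, 39, 39, 42, 40, 39, 40, 51, 89, 115, 118, 114, 89, 48, 41, 41, 42, 42, 41, 40, 43, 41, 41, 40, 39]
ball row261 [72, 72, 71, 73, 74, 74, 81, 89, 89, 91, 92, 91, 92, 93, 93, 96, 98, 97, 96, 94, 93, 92, 91, 91, 89, 87, 87, 86, 86, 85, 83, 79, 70, 63, 61, 61, 62, 61, 60, 61]
```

Emit:
{"op": "apply_moves", "data": {
  "hand": [1,1,1],
  "xyz": [
    [0,0.05,0],
    [0,0,0],
    [0,0,0]
  ],
  "roll": [0,0,0]
}}

```text
time_s: 17.9
tcp_pos: [0.5382, -0.1451, 0.0378]
tcp_rot: [-180.0, 0.0, -177.3]
ft_force: [-2.7, -1.7, 6.8]
gripper_width: 0.0155
grasp_force: 41.9
```

```bash
python3 p.py
```

```text
[-2.46 -0.84  6.7 ] [0.21 0.19 0.38] [ 0.53814 -0.1451   0.03776]
line row230 [41, 41, 43, 40, 41, 43, 39, 49, 89, 114, 118, 115, 87, 51, 41, 42, 40, 42, 39, 40, 41, 41, 43, 42, 41]
ball row261 [68, 72, 72, 70, 74, 80, 87, 90, 92, 92, 92, 92, 92, 94, 96, 98, 98, 98, 96, 92, 93, 91, 91, 90, 90, 89, 85, 85, 86, 85, 82, 75, 65, 61, 61, 63, 61, 61, 62, 61]
```

Emit:
{"op": "apply_moves", "data": {
  "hand": [1,1,1,1,1,1],
  "xyz": [
    [0,-0.08,0],
    [0,-0.08,0],
    [0,0,0],
    [0,0,0],
    [0,0,0],
    [0,0,0]
  ],
  "roll": [0,0,0,0,0,0]
}}

```text
time_s: 18.9
tcp_pos: [0.5382, -0.1466, 0.0378]
tcp_rot: [-180.0, 0.0, -177.3]
ft_force: [-2.8, 0.4, 7.0]
gripper_width: 0.0152
grasp_force: 42.0
```

```bash
python3 p.py
python3 - <<'E'
from h import *
snap('scene','sA')
def tail(fn):
    im=cv2.imread('pics/%s.png'%fn).astype(float)[222:232,285-80:220];w=np.clip(im[...,2]-im[...,1]-40,0,None);V,U=np.mgrid[222:232,205:220];return w.sum(),(w*U).sum()/w.sum(),(w*V).sum()/w.sum()
for f in('scene0','s5','s8','sA'):print(f,tail(f))
a=cv2.imread('pics/sA.png').astype(float)-cv2.imread('pics/s5.png');print(abs(a[175:212,312:346]).mean(),abs(a[190:212,312:340]).max())
E
```

```text
[-3.07 -0.1   6.72] [0.34 0.52 0.67] [ 0.5382  -0.14654  0.03776]
line row230 [42, 42, 41, 43, 41, 40, 42, 49, 89, 115, 118, 113, 90, 49, 40, 42, 40, 42, 40, 40, 42, 41, 40, 41, 41]
ball row261 [71, 73, 71, 72, 74, 72, 74, 76, 82, 89, 92, 92, 92, 91, 92, 93, 95, 98, 98, 98, 95, 93, 92, 90, 90, 89, 88, 88, 86, 86, 85, 85, 83, 76, 67, 63, 61, 62, 62, 62]
scene0 (np.float64(348.0), np.float64(212.35344827586206), np.float64(226.85632183908046))
s5 (np.float64(75.0), np.float64(212.46666666666667), np.float64(227.2))
s8 (np.float64(242.0), np.float64(212.28512396694214), np.float64(226.78512396694214))
sA (np.float64(240.0), np.float64(212.27916666666667), np.float64(226.77916666666667))
2.0922098569157392 6.0
```

```bash
python3 -c "
from cell import close_job
print(close_job())"
```

```text
the job is handed in; nothing more can be done
None
```

I handed the job in at about 19 s of the 58 s; no verdict came back. By camera the red dot was within about 1–2 mm of the needle tip with the carrier released, and the knob is still gripped at about 42 N. I centred the slide in the notch by the drag falling to zero, not by seeing the ball drop.

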